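Raise the staff-passage barrier at the reception desk

ROBOT

A 6-joint arm with a two-finger parallel gripper is mounted at the origin on the work surface. World frame = base frame: x ahead of the robot, y to its left, z up, the work surface at z = 0. Lengths are in m, angles in rad, forces in N, time in s.
With the tool pointing down it reaches from about 0.3 to 0.825 m from the base axis. Payload 5.4 kg.
Tool frame: the origin (TCP) lies between the finger pads; the fingertips stand 25 mm ahead of it and the grasp point (between the pads) lies 6 mm ahead of it; z points along the fingers, y is the direction in which the jaws open and shut (so a half turn about z gives the same grasp; the last joint's range is limited). The gripper opens to 92 mm and grips with 3 to 60 N. Pads are 20 mm wide; open, the fingers measure 128 mm over their backs; the gripper's body (75 mm by 189 mm) begins 69 mm behind the grasp point.
Start: joints at [-1.408, 0.158, 1.597, -0, 1.386, -0.21], TCP at [0.209, -0.535, 0.24] pointing down, gripper open.
Joint ranges: [-2.91, 2.91], [-0.94, 2.29], [0.18, 2.7], [-1.29, 4.43], [0.17, 2.64], [-3, 3]. Speed limits (rad/s): [2.57, 2.57, 3.14, 3.14, 3.14, 3.14].

INTERFACE

Orientations are given as a 3x3 rotation matrix whose columns are the frame's x, y, z axes.
In Python, from plant import bot gives the robot as it stands.
- The arm moves only by the tool play_rows, never from a script. Its argument "moves" is a list that holds one entry, the list of rows, each a list of 6 numbers: the shift along the tool's x, y, z in mm, then the turn, a rotation vector about the tool's x, y, z in rad. A call has 1 to 5 rows; each row shifts and turns the commanded pose from where the row before left it, along the tool's axes as they then stand; what a row does not reach is not made up. A row lasts 1/12 s, in which the tool goes at most 41.7 mm and 7.16 degrees, less where a joint would pass 70% of its speed; a pose out of reach is approached as far as the arm can. A call with a gripper value outside its range is refused whole. "claw" is the finger opening in mm, from 0 to 91.9, set as the call begins (left out, the last holds). The fingers move at their own pace and stop on an object; the grip force is fixed at half the most. Time passes only in rows, so rows that do not move let the fingers close. It gives the time, the measured TCP pose, the force and the opening at its end, in the units of the state.
- bot.read_state(): the state, without advancing time (a new reading comes with each control period).
- bot.capture(name): name is "side" or "top"; returns a dict with "frame" (420x560x3 uint8, red, green, blue), "depth" (420x560 float32, m along the optical axis (not along the pixel's ray), 0 where there is no reading), "fovy" (degrees; the focal length in pixels is half the picture's height over the tangent of half this angle, whatever the lens; pixels are square), "cx", "cy" (the principal point, pixels), "world_from_camera" (4x4, takes a point from camera to world coordinates). Camera axes: x right, y up, looking along -z (the intrinsics and any distortion apply to the point x, -y, -z); pixel columns grow to the right and rows downward; lengths in m; the calibration is good to about 2 mm. A picture is of the moment at which its call begins.
- bot.sign_off(): hands the job in, once; it reports no verdict.
Trained networks look in the newest picture that a camera, given by its name, has taken for a name from the list of things; names that differ only in an ending like _2 or _b are one class to them, and where a whole thing is asked for, a point or a joint stands for the part that bears it (a point fixed in the world has none). Each returns a list of dicts, best first, with "conf" (0 to 1); they miss things now and then, are a little off and sometimes report something else, mostly with a low value. They report only what shows in the picture. A call takes as long as a camera call.
- bot.spot_in(camera, query): "location" ([column, row] in pixels, amid what is visible of it).
- bot.landmark_of(camera, query): "location" ([column, row] in pixels: a listed point, or the origin of a listed thing).
The state is a dict: "time_s": time; "q": joint angles; "qvel": joint speeds; "joint_efforts": joint torques, N m; "tool_pos": TCP position; "eef_rot": TCP orientation; "ft_force": force on the tool from outside, world axes, zero at the start; "ft_torque": the same for the moment, N m; "gripper_width": opening from 0.0 (shut) to 1.0 (fully open).
Only numpy, scipy, OpenCV 4.12 (cv2) and the standard library are available. Lean on these libraries where they do the work, as an engineer would, in place of code of your own. Each camera call takes 0.05 s, during which the arm holds its last target. There are 200 camera calls.

TASK

A carton of gloves has been left on the desk with one end under the counterweight of the lift-up barrier, where the weight comes down. Push the carton aside along the desk top, without lifting it, until it is clear of the weight's swing, then push the barrier bar up past its balance point, without flinging it, so that it stands upright by itself and the passage is open. The weight must not touch the carton on its way down, and the stapler, the pump bottle and the pen cup stay where they are.

Things in the scene. Friction and masses are not known exactly. Their poses are not given: they have to be found in the camera images.
- barrier_stand: fixed stand of the lift-up barrier, bolted to the desk. Origin: on the desk top, 190 mm straight below the bar's pivot; x = hinge axis, away from the robot; y along the lowered bar to its far end; z up; turned up to 0.22 rad. Bar and weight swing in its plane x = 0. The grey post (226 mm high) is behind them: x +45 to +95, y -30 to +30 mm; base plate 8 mm thick, x +30 to +140, y -75 to +75
- pivot (a point): the bar's pivot, 190 mm above the desk, axes as barrier_stand. The bar is an aluminium box tube, 25 mm thick (along x) and 40 mm high, from 160 mm behind the pivot (weight end) to 780 mm in front of it, past the desk's end; a floor post with a fork (y +740 mm, scenery only) receives the lowered bar
- barrier_bar (a joint): bar angle in rad: 0 = level on its stop, 1.52 = upright on its upper stop. Damped, nearly balanced hinge: at the push handle about 2 N lifts it slowly, 3 to 6 N at 0.1 m/s. Balance point at about 0.7 rad: left alone below it the bar sinks back to level; beyond it, it goes on by itself in some seconds and stays. Bar or handle may be pushed anywhere
- push_handle (a point): the push handle: a round steel rod, 20 mm in diameter, that sticks out of the bar's robot side parallel to the hinge, 190 mm from the pivot towards the far end, at pivot height while level. It reaches from 12.5 to 142.5 mm out from the bar's middle plane; this point is on its axis 92.5 mm out. Axes: barrier_stand's turned about x by the bar angle
- counterweight (a point): dark steel block, 50 (along hinge) x 60 x 60 mm, fixed on the bar's short end; origin at its centre, 125 mm behind the pivot and 25 mm above the bar's centre line. As the bar rises it swings down and under the pivot, to 30 mm above the desk (with the bar's stub end). In barrier_stand's frame it gets below 80 mm above the desk only within x -25 to +25, y -120 to +20 mm
- carton_mid (a point): centre of the glove carton: closed white and blue box, 240 (its x) x 120 (its y) x 75 mm high, 0.2 to 0.4 kg, free to slide on the desk; axes nearly those of barrier_stand. It starts with its far end under the counterweight, most of its length on the robot's side of the bar. This point is 37.5 mm above its underside
- stapler: desk stapler, 150 (its x) x 36 x 55 mm high, on the desk below the bar; origin at the centre of its underside. To be left alone
- pump_bottle: white hand-rub pump bottle, 64 mm in diameter, 176 mm high, behind the carton beside the post; origin at the centre of its underside. To be left alone
- pen_cup: black pen cup, 76 mm in diameter, 95 mm high (pens to 150 mm), on the desk to the right of the carton; origin at the centre of its underside. To be left alone

How it is judged:
By the outcome, as a careful person would: the job done as asked, in the order asked, and still so for the second after the job is handed in, with the robot touching nothing.
It also fails if it takes over 58 s, if anything falls off the work surface, if the arm or the gripper's body presses on something with over 40 N, if the wrist force passes 120 N, or if a joint passes its speed limit or range.

## Working session

There is one attempt and no reset: what is moved stays moved. The work goes in short steps, Python scripts to look and compute and a tool call to move; the robot and the scene stay as the last step left them, time stands still between calls to the robot, and variables do not carry over. Pictures are saved under pics/ and viewed, about 8 in all and at most 12, crops included, and the job is handed in when it is done.

Besides the shell and the picture viewer there is one more tool, called as name(argument=value, ...), one argument or row to a line, values as JSON. play_rows: Moves the arm, as the interface text tells. Its arguments: {"type":"object","properties":{"moves":{"type":"array","items":{"type":"array","items":{"type":"array","items":{"type":"number"}}}},"claw":{"type":"number"}},"required":["moves"]}

```bash
mkdir -p pics
cat > h.py <<'E'
import numpy as np, cv2
from plant import bot
def ray(c,px):
    f=c["frame"].shape[0]/2/np.tan(np.radians(c["fovy"])/2)
    return np.array([(px[0]-c["cx"])/f,-(px[1]-c["cy"])/f,-1.])
def world(c,px,d=None,z=None):
    T=np.array(c["world_from_camera"]);r=ray(c,px)
    if z is not None:
        v=T[:3,:3]@r; return T[:3,3]+v*(z-T[2,3])/v[2]
    if d is None:
        u,v=int(round(px[0])),int(round(px[1]));p=c["depth"][max(v-2,0):v+3,max(u-2,0):u+3];p=p[p>0]
        d=np.median(p) if p.size else np.nan
    return T[:3,:3]@(r*d)+T[:3,3]
def cloud(c):
    h,w=c["depth"].shape;f=h/2/np.tan(np.radians(c["fovy"])/2);u,v=np.meshgrid(np.arange(w),np.arange(h));d=c["depth"]
    P=np.stack([(u-c["cx"])/f*d,-(v-c["cy"])/f*d,-d],-1);T=np.array(c["world_from_camera"])
    P=P@T[:3,:3].T+T[:3,3];P[d<=0]=np.nan;return P
def save(c,n): cv2.imwrite("pics/"+n,c["frame"][:,:,::-1])
E
python3 - <<'E'
from h import *
np.set_printoptions(precision=3,suppress=True)
s=bot.read_state();print(s)
for n in("side","top"):
    c=bot.capture(n);save(c,n+"0.png");print(n,c["fovy"],c["cx"],c["cy"],[k for k in c],np.array(c["world_from_camera"]))
    for q in["barrier_stand","pivot","push_handle","counterweight","carton_mid","stapler","pump_bottle","pen_cup"]:
        for r in bot.landmark_of(n,q)[:2]: print(q,r["conf"],r["location"],world(c,r["location"]))
    for q in["carton_mid","pump_bottle","pen_cup","stapler"]:
        for r in bot.spot_in(n,q)[:1]: print(" spot",q,r["conf"],r["location"],world(c,r["location"]))
    np.save(n+"0.npy",cloud(c))
E
```

```text
{'time_s': 0.0, 'q': array([-1.408,  0.159,  1.598, -0.   ,  1.386, -0.21 ]), 'qvel': array([ 0.001,  0.001,  0.001,  0.   , -0.001, -0.   ]), 'joint_efforts': array([ -0.002, -38.557, -32.211,   0.07 ,   0.038,  -0.   ]), 'tool_pos': array([ 0.209, -0.535,  0.239]), 'eef_rot': array([[ 0.931,  0.364, -0.   ],
       [ 0.364, -0.931,  0.002],
       [ 0.   , -0.002, -1.   ]]), 'ft_force': array([ 0.359, -0.404, -0.373]), 'ft_torque': array([ 0.007, -0.056, -0.052]), 'gripper_width': 1.0003287579563163}
side 53.251178106040435 278.03158528438445 215.3225947161164 ['frame', 'depth', 'fovy', 'cx', 'cy', 'world_from_camera'] [[-0.987  0.098 -0.125  0.484]
 [-0.157 -0.711  0.686  0.714]
 [-0.022  0.697  0.717  0.957]
 [ 0.     0.     0.     1.   ]]
barrier_stand 0.87 [284.6, 298.0] [ 0.586  0.1   -0.001]
pivot 0.73 [280.0, 245.6] [0.595 0.097 0.211]
push_handle 0.62 [297.3, 325.1] [0.53  0.287 0.199]
counterweight 0.78 [294.4, 206.9] [ 0.575 -0.006  0.239]
counterweight 0.46 [246.6, 205.3] [ 0.75  -0.195  0.038]
carton_mid 0.56 [330.2, 272.9] [0.472 0.057 0.075]
stapler 0.81 [263.9, 361.4
[... 591 characters left out ...]
  ]]
barrier_stand 0.61 [224.6, 213.7] [0.588 0.081 0.214]
pivot 0.93 [225.6, 215.0] [0.585 0.079 0.213]
push_handle 0.98 [125.9, 240.5] [0.533 0.291 0.2  ]
counterweight 0.6 [279.9, 221.2] [ 0.566 -0.036  0.247]
carton_mid 0.87 [252.7, 277.6] [0.464 0.029 0.078]
stapler 0.72 [153.8, 222.5] [0.6   0.277 0.051]
pump_bottle 0.96 [352.4, 171.1] [ 0.728 -0.213  0.066]
pump_bottle 0.17 [416.1, 277.4] [ 0.471 -0.373  0.006]
pen_cup 0.6 [417.4, 278.0] [ 0.469 -0.376  0.006]
 spot carton_mid 0.88 [254.0, 280.3] [0.458 0.026 0.077]
 spot pump_bottle 0.66 [358.1, 160.9] [ 0.735 -0.219  0.125]
 spot pen_cup 0.71 [425.2, 276.6] [ 0.473 -0.395  0.007]
 spot stapler 0.81 [156.4, 221.3] [0.603 0.272 0.049]
```

View pics/top0.png

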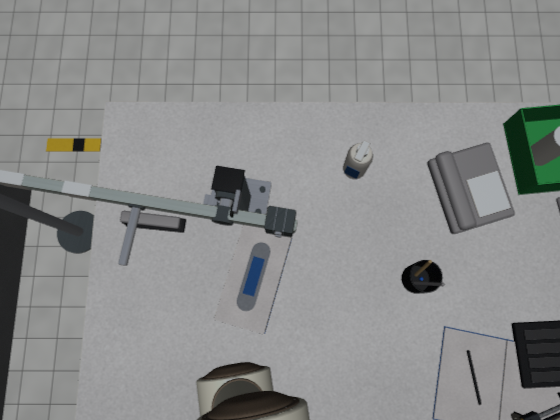

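View pics/side0.png

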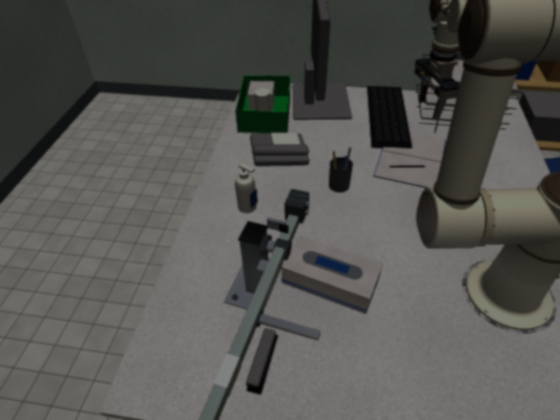

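Run:
```python
import numpy as np,cv2
np.set_printoptions(precision=3,suppress=True)
P=np.load("top0.npy");Q=np.load("side0.npy")
for nm,A in(("top",P),("side",Q)):
    x,y,z=A[...,0],A[...,1],A[...,2]
    def rect(m,l):
        p=A[m];
        if len(p)<20: print(nm,l,len(p));return
        (c,wh,a)=cv2.minAreaRect((p[:,:2]*1000).astype(np.float32));print(nm,l,len(p),np.round(c),np.round(wh),round(a,1),"z",np.median(p[:,2]))
    rect((z>.068)&(z<.083)&(x>.3)&(x<.62)&(y>-.15)&(y<.2),"carton top")
    rect((z>.203)&(z<.218)&(x>.52)&(x<.75)&(y>.15)&(y<.6),"bar+handle")
    m=(z>.203)&(z<.218)&(x>.56)&(x<.75)&(y>.12)&(y<.7);p=A[m]
    if len(p)>20: print("bar line",cv2.fitLine(p[:,:2].astype(np.float32),cv2.DIST_HUBER,0,.01,.01).ravel(),p[:,0].min(),p[:,0].max())
    rect((z>.19)&(z<.206)&(x>.4)&(x<.56)&(y>.2)&(y<.4),"handle")
    rect((z>.235)&(z<.26)&(x>.5)&(x<.65)&(y>-.15)&(y<.1),"cw")
    rect((z>.03)&(z<.065)&(x>.5)&(x<.7)&(y>.2)&(y<.4),"stapler")
    rect((z>.222)&(z<.232)&(x>.6)&(x<.75)&(y>.0)&(y<.2),"post")
    rect((z>.03)&(z<.19)&(x>.65)&(x<.85)&(y>-.3)&(y<-.1),"bottle")
    rect((z>.03)&(z<.16)&(x>.4)&(x<.55)&(y>-.5)&(y<-.25),"cup")
```

```text
top carton top 5049 [466.  28.] [121. 236.] 74.2 z 0.07623573408543072
top bar+handle 2387 [594. 370.] [431. 114.] 80.4 z 0.21070201543673506
bar line [0.166 0.986 0.633 0.346] 0.5610078338429971 0.6846355302092005
top handle 359 [521. 290.] [19. 80.] 81.6 z 0.19890720087141278
top cw 872 [582.  -3.] [137.  58.] 71.0 z 0.24597333594031762
top stapler 617 [608. 287.] [144.  31.] 84.8 z 0.049871178024518015
top post 722 [647.  76.] [66. 80.] 81.2 z 0.22683992023205063
top bottle 771 [ 753. -224.] [62. 63.] 33.2 z 0.1203297629817286
top cup 736 [ 468. -371.] [74. 75.] 60.5 z 0.07779137892067234
side carton top 3427 [469.  29.] [125. 240.] 74.1 z 0.07416740626363172
side bar+handle 2221 [630. 322.] [351.  31.] 80.1 z 0.20921577977889028
bar line [0.168 0.986 0.633 0.335] 0.5860500376591555 0.6724027377129191
side handle 359 [522. 293.] [20. 78.] 80.0 z 0.19740253541667685
side cw 546 [583.  -1.] [139.  58.] 70.9 z 0.24376900649467564
side stapler 840 [609. 289.] [147.  32.] 83.5 z 0.04972780139339472
side post 510 [648.  80.] [67. 83.] 76.1 z 0.22534124347173196
side bottle 744 [ 751. -216.] [66. 54.] 21.3 z 0.10392415701116198
side cup 645 [ 468. -368.] [81. 74.] 69.1 z 0.0769034268530826
```

The top view shows the carton (about 254,280) with its far end under the weight (282,221). The handle is at (130,235), the stapler at (153,221) and the cup at (422,277). The side view agrees. I'll push the carton's left long side to the right, clear of the swing, with the open fingers as two contact points.

play_rows(
  moves=[
    [[0,0,-12,0,0,-0.115],[0,0,-12,0,0,-0.115],[0,0,-12,0,0,-0.115],[0,0,-12,0,0,-0.115],[0,0,-12,0,0,-0.115]],
  ],
)

```text
time_s: 1.72
tool_pos: [0.2094, -0.5355, 0.3002]
eef_rot: [[0.579, 0.815, 0.0], [0.815, -0.579, 0.0], [0.0, -0.0, -1.0]]
ft_force: [0.8, -0.1, 0.3]
gripper_width: 1.0
```

play_rows(
  moves=[
    [[0,0,0,0,0,-0.115],[0,0,0,0,0,-0.115],[0,0,0,0,0,-0.115],[38,4,0,0,0,0],[38,4,0,0,0,0]],
  ],
)

```text
time_s: 2.13
tool_pos: [0.2375, -0.4645, 0.2988]
eef_rot: [[0.277, 0.961, -0.0], [0.961, -0.277, 0.001], [0.001, -0.001, -1.0]]
ft_force: [0.6, 1.3, 0.1]
gripper_width: 1.001
```

play_rows(
  moves=[
    [[38,4,0,0,0,0],[38,4,0,0,0,0],[38,4,0,0,0,0],[38,4,0,0,0,0],[38,4,0,0,0,0]],
  ],
)

```text
time_s: 2.55
tool_pos: [0.3096, -0.2857, 0.2997]
eef_rot: [[0.275, 0.961, 0.0], [0.961, -0.275, -0.0], [-0.0, 0.001, -1.0]]
ft_force: [0.8, -0.5, 1.4]
gripper_width: 1.0
```

play_rows(
  moves=[
    [[38,4,0,0,0,0],[38,4,0,0,0,0],[38,4,0,0,0,0],[38,4,0,0,0,0],[38,4,0,0,0,0]],
  ],
)

```text
time_s: 2.97
tool_pos: [0.381, -0.1084, 0.2999]
eef_rot: [[0.275, 0.961, 0.001], [0.961, -0.275, -0.001], [-0.0, 0.001, -1.0]]
ft_force: [0.8, -0.2, -0.4]
gripper_width: 1.002
```

play_rows(
  moves=[
    [[38,2,0,0,0,0],[38,2,0,0,0,0],[38,2,0,0,0,0],[38,2,0,0,0,0],[38,2,0,0,0,0]],
  ],
)

```text
time_s: 3.38
tool_pos: [0.4427, 0.0719, 0.2999]
eef_rot: [[0.274, 0.962, 0.001], [0.962, -0.274, -0.0], [0.0, 0.001, -1.0]]
ft_force: [0.5, -0.8, -0.6]
gripper_width: 1.0
```

play_rows(
  moves=[
    [[38,2,0,0,0,0],[22,2,0,0,0,0],[0,0,35,0,0,0],[0,0,35,0,0,0],[0,0,30,0,0,0]],
  ],
)

```text
time_s: 3.8
tool_pos: [0.4625, 0.127, 0.198]
eef_rot: [[0.273, 0.962, 0.0], [0.962, -0.273, -0.0], [-0.0, 0.0, -1.0]]
ft_force: [0.3, -0.2, -0.6]
gripper_width: 0.998
```

Run:
```python
from h import *
c=bot.capture("side");save(c,"side1.png");print(bot.read_state()["tool_pos"])
```

```text
[0.45851589 0.12659191 0.19158314]
```

View pics/side1.png

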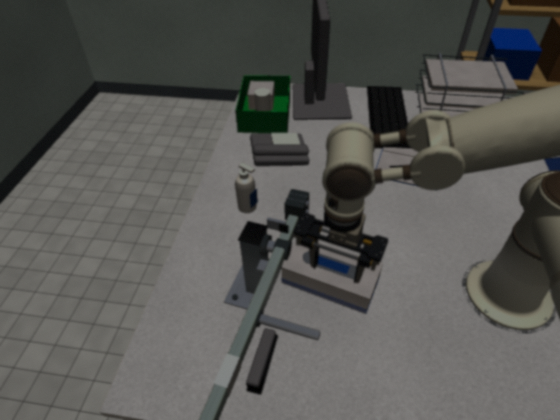

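The gripper at (340,245) is beside the carton and clear of the bar. Going down.

play_rows(
  moves=[
    [[0,0,35,0,0,0],[0,0,35,0,0,0],[0,0,35,0,0,0],[0,0,30,0,0,0],[0,0,18,0,0,0]],
  ],
)

```text
time_s: 4.27
tool_pos: [0.4613, 0.1262, 0.0444]
eef_rot: [[0.275, 0.962, -0.004], [0.962, -0.275, -0.0], [-0.001, -0.004, -1.0]]
ft_force: [-1.0, -1.0, 0.2]
gripper_width: 0.998
```

play_rows(
  moves=[
    [[-8,0,0,0,0,0],[-8,0,0,0,0,0],[-8,0,0,0,0,0],[-8,0,0,0,0,0],[-8,0,0,0,0,0]],
  ],
)

```text
time_s: 4.68
tool_pos: [0.4531, 0.087, 0.0485]
eef_rot: [[0.275, 0.961, 0.004], [0.962, -0.275, 0.0], [0.001, 0.004, -1.0]]
ft_force: [0.8, 2.1, -0.8]
gripper_width: 1.001
```

play_rows(
  moves=[
    [[-10,0,0,0,0,0],[-10,0,0,0,0,0],[-10,0,0,0,0,0],[-10,0,0,0,0,0],[-10,0,0,0,0,0]],
  ],
)

```text
time_s: 5.1
tool_pos: [0.4396, 0.0391, 0.0483]
eef_rot: [[0.275, 0.962, 0.004], [0.962, -0.275, 0.0], [0.002, 0.004, -1.0]]
ft_force: [1.3, 5.4, 4.9]
gripper_width: 1.001
```

play_rows(
  moves=[
    [[-10,0,0,0,0,0],[-10,0,0,0,0,0],[-10,0,0,0,0,0],[-10,0,0,0,0,0],[-10,0,0,0,0,0]],
  ],
)

```text
time_s: 5.52
tool_pos: [0.4258, -0.0091, 0.0483]
eef_rot: [[0.275, 0.962, 0.004], [0.962, -0.275, 0.0], [0.001, 0.004, -1.0]]
ft_force: [1.9, 5.9, 7.2]
gripper_width: 0.997
```

play_rows(
  moves=[
    [[-10,0,0,0,0,0],[-10,0,0,0,0,0],[-10,0,0,0,0,0],[-7,0,0,0,0,0],[-4,0,0,0,0,0]],
  ],
)

```text
time_s: 5.93
tool_pos: [0.4142, -0.0488, 0.0481]
eef_rot: [[0.275, 0.961, 0.004], [0.961, -0.275, -0.0], [0.001, 0.004, -1.0]]
ft_force: [2.6, 6.4, 4.8]
gripper_width: 1.003
```

Run:
```python
from h import *
c=bot.capture("side");save(c,"side2.png");A=cloud(c);x,y,z=A[...,0],A[...,1],A[...,2]
p=A[(z>.066)&(z<.083)&(x>.25)&(x<.62)&(y>-.3)&(y<.1)]
r=cv2.minAreaRect((p[:,:2]*1000).astype(np.float32));print(len(p),r)
b=cv2.boxPoints(r)/1000-[.5895,.088];print("stand",b@np.array([[.986,.167],[-.167,.986]]))
```

```text
968 ((428.526123046875, -114.76968383789062), (144.13719177246094, 240.92990112304688), 73.43104553222656)
stand [[-0.25316938 -0.2837651 ]
 [-0.01400268 -0.31294437]
 [ 0.00345393 -0.16986199]
 [-0.23571271 -0.14068272]]
```

View pics/side2.png

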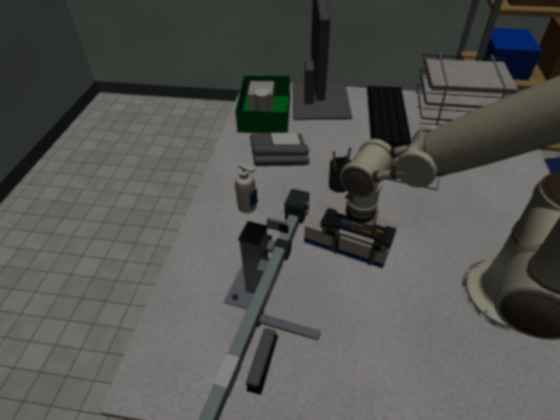

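The carton (350,240) is clear of the weight, with its near face about 50 mm outside the swing zone. Next I back off, rise, close the fingers and yaw towards the lift pose.

play_rows(
  moves=[
    [[10,0,0,0,0,0],[10,0,0,0,0,0],[0,0,-35,0,0,0],[0,0,-40,0,0,0],[0,0,-40,0,0,0]],
  ],
)

```text
time_s: 6.4
tool_pos: [0.4171, -0.027, 0.1618]
eef_rot: [[0.273, 0.962, -0.004], [0.962, -0.273, 0.001], [-0.0, -0.004, -1.0]]
ft_force: [1.0, -0.9, 0.1]
gripper_width: 1.0
```

play_rows(
  moves=[
    [[0,0,-40,0,0,0],[0,0,-40,0,0,0],[0,0,-40,0,0,-0.12],[0,0,-40,0,0,-0.12],[0,0,-5,0,0,-0.12]],
  ],
  claw=0,
)

```text
time_s: 6.82
tool_pos: [0.4209, -0.0284, 0.3343]
eef_rot: [[-0.089, 0.996, 0.011], [0.996, 0.089, -0.004], [-0.005, 0.011, -1.0]]
ft_force: [1.1, -0.3, 0.3]
gripper_width: 0.663
```

play_rows(
  moves=[
    [[0,0,0,0,0,-0.12],[0,0,0,0,0,-0.12],[0,0,0,0,0,-0.12],[0,0,0,0,0,-0.12],[0,0,0,0,0,-0.12]],
  ],
)

```text
time_s: 7.23
tool_pos: [0.4183, -0.0275, 0.3261]
eef_rot: [[-0.636, 0.772, -0.001], [0.772, 0.636, 0.0], [0.001, -0.001, -1.0]]
ft_force: [-0.7, 0.0, 0.7]
gripper_width: 0.298
```

play_rows(
  moves=[
    [[0,0,0,0,0,-0.12],[0,0,0,0,0,-0.12],[0,0,0,0,0,-0.12],[0,0,0,0,0,-0.12],[0,0,0,0,0,-0.12]],
  ],
)

```text
time_s: 7.65
tool_pos: [0.4183, -0.0275, 0.3261]
eef_rot: [[-0.96, 0.278, -0.001], [0.278, 0.961, 0.0], [0.001, -0.0, -1.0]]
ft_force: [-0.0, -0.1, -0.4]
gripper_width: 0.004
```

Run:
```python
from h import *
s=bot.read_state();R=s["eef_rot"];print(s["q"],s["tool_pos"],R,s["gripper_width"])
print("to A above:",R.T@(np.array([.544,.388,.36])-s["tool_pos"])*1000)
```

```text
[-3.55471046e-01 -3.09479087e-01  1.86967055e+00 -4.04585212e-04
  1.58275827e+00 -1.64426982e+00] [ 0.41827846 -0.02751462  0.32608616] [[-9.60499237e-01  2.78279029e-01 -1.41304238e-03]
 [ 2.78279180e-01  9.60500229e-01  9.30446142e-05]
 [ 1.38311989e-03 -3.03850993e-04 -9.99998997e-01]] 0.0036992607815768508
to A above: [ -5.07947289 434.07725401 -34.05279024]
```

play_rows(
  moves=[
    [[0,0,-34,0,0,-0.115],[-5,39,0,0,0,0],[-5,39,0,0,0,0],[-5,39,0,0,0,0],[-5,39,0,0,0,0]],
  ],
)

```text
time_s: 8.07
tool_pos: [0.465, 0.1243, 0.3604]
eef_rot: [[-0.985, 0.173, -0.0], [0.173, 0.985, -0.0], [0.0, -0.001, -1.0]]
ft_force: [0.4, -0.6, -0.2]
gripper_width: 0.006
```

play_rows(
  moves=[
    [[-5,39,0,0,0,0],[-5,39,0,0,0,0],[-5,39,0,0,0,0],[-5,39,0,0,0,0],[-5,39,0,0,0,0]],
  ],
)

```text
time_s: 8.48
tool_pos: [0.5228, 0.3125, 0.3598]
eef_rot: [[-0.985, 0.172, -0.001], [0.172, 0.985, -0.001], [0.001, -0.001, -1.0]]
ft_force: [1.3, -0.3, 0.9]
gripper_width: 0.002
```

play_rows(
  moves=[
    [[-5,39,0,0,0,0],[-5,39,0,0,0,0],[0,0,0,0.112,0,0],[0,0,0,0.112,0,0],[0,0,0,0.112,0,0]],
  ],
)

```text
time_s: 8.9
tool_pos: [0.546, 0.3861, 0.3608]
eef_rot: [[-0.985, 0.163, -0.057], [0.172, 0.928, -0.33], [-0.001, -0.335, -0.942]]
ft_force: [1.0, 0.8, 0.1]
gripper_width: 0.003
```

play_rows(
  moves=[
    [[0,0,0,0.112,0,0],[0,0,0,0.112,0,0],[0,0,0,0.112,0,0],[0,0,0,0.112,0,0],[0,0,0,0,0,0]],
  ],
)

```text
time_s: 9.32
tool_pos: [0.5453, 0.3876, 0.3515]
eef_rot: [[-0.986, 0.111, -0.127], [0.169, 0.69, -0.704], [0.009, -0.715, -0.699]]
ft_force: [0.7, 0.9, -3.2]
gripper_width: 0.002
```

Run:
```python
from h import *
c=bot.capture("side");save(c,"side3.png")
c2=bot.capture("top");save(c2,"top3.png")
for n,k in(("side",c),("top",c2)):
    for q in["push_handle","pivot","carton_mid"]:
        for r in bot.landmark_of(n,q)[:1]: print(n,q,r["conf"],r["location"],world(k,r["location"]))
s=bot.read_state();R=s["eef_rot"];print(s["q"],s["tool_pos"],R,s["gripper_width"])
print("to A:",R.T@(np.array([.544,.388,.22])-s["tool_pos"])*1000)
```

```text
side push_handle 0.4 [244.2, 205.3] [ 0.75790034 -0.19626443  0.0353464 ]
side pivot 0.69 [278.2, 247.7] [0.59813964 0.10217522 0.20935761]
side carton_mid 0.67 [350.3, 230.3] [ 0.42689703 -0.10056997  0.07327072]
top push_handle 0.6 [128.4, 242.8] [0.52761364 0.2852289  0.19975962]
top pivot 0.74 [226.6, 213.7] [0.58847535 0.0774113  0.21214667]
top carton_mid 0.83 [316.2, 299.4] [ 0.41428317 -0.1188439   0.07727338]
[ 0.6462039   0.89259859  0.52026211 -0.65876859  2.23803967 -1.02994516] [0.54711424 0.38389025 0.36336012] [[-0.98474635  0.12565706 -0.12035338]
 [ 0.173972    0.69956323 -0.69306928]
 [-0.00289425 -0.70343556 -0.71075315]] 0.0011920373633224368
to A: [  4.19663283 103.32830622  99.42012515]
```

View pics/side3.png

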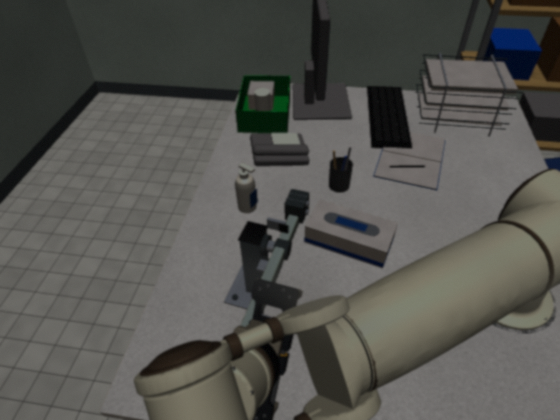

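View pics/top3.png

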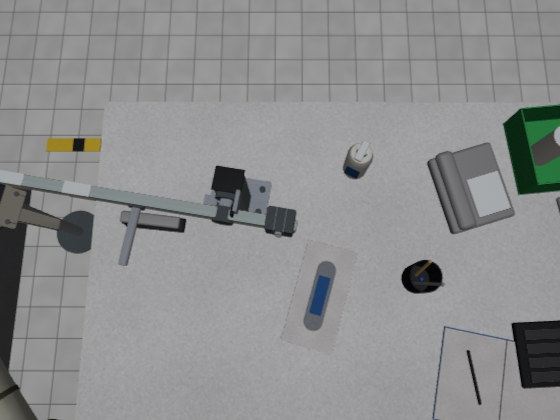

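Run:
```python
from h import *
c=bot.capture("side");A=cloud(c)
Q=(A-[.5895,.088,0])@np.array([[.986,.167,0],[-.167,.986,0],[0,0,1]])
m=(Q[...,2]>.24)&(Q[...,1]>.12)
q=Q[m]
for lo in np.arange(.12,.7,.05):
    p=q[(q[:,1]>=lo)&(q[:,1]<lo+.05)]
    if len(p)>5: print("y%.2f"%lo,len(p),"x",np.round(np.percentile(p[:,0],[1,50,99]),3),"z",np.round(np.percentile(p[:,2],[1,50,99]),3), "xmax for z<.4",np.round(p[p[:,2]<.4][:,0].max() if (p[:,2]<.4).any() else -9,3))
```

```text
y0.12 800 x [-0.411 -0.39  -0.338] z [0.565 0.587 0.592] xmax for z<.4 -9
y0.17 2203 x [-0.41  -0.371 -0.304] z [0.567 0.59  0.594] xmax for z<.4 -9
y0.22 4276 x [-0.411 -0.35  -0.259] z [0.538 0.587 0.595] xmax for z<.4 -9
y0.27 6178 x [-0.364 -0.288 -0.065] z [0.477 0.585 0.597] xmax for z<.4 -9
y0.32 6620 x [-0.318 -0.248 -0.073] z [0.41  0.588 0.61 ] xmax for z<.4 -0.116
y0.37 9938 x [-0.267 -0.186 -0.101] z [0.376 0.577 0.616] xmax for z<.4 -0.099
y0.42 6432 x [-0.238 -0.123 -0.053] z [0.375 0.556 0.638] xmax for z<.4 -0.097
y0.47 6805 x [-0.134 -0.089 -0.039] z [0.573 0.618 0.642] xmax for z<.4 -9
y0.52 10 x [-0.074 -0.069 -0.064] z [0.592 0.597 0.601] xmax for z<.4 -9
```

The top view shows the gripper at (35,215) to the left of the handle. The carton (318,298) is clear of the weight and the arm stays on the robot side of the bar. I'll approach beneath the handle.

play_rows(
  moves=[
    [[3,20,20,0,0,0],[3,20,20,0,0,0],[3,20,20,0,0,0],[3,20,20,0,0,0],[0,19,19,0,0,0]],
  ],
)

```text
time_s: 10.18
tool_pos: [0.5347, 0.3867, 0.2201]
eef_rot: [[-0.985, 0.123, -0.122], [0.173, 0.698, -0.695], [-0.0, -0.705, -0.709]]
ft_force: [-0.1, 0.1, -0.0]
gripper_width: 0.006
```

play_rows(
  moves=[
    [[0,0,20,0,0,0],[0,0,20,0,0,0],[0,0,20,0,0,0],[0,0,15,0,0,0],[0,0,15,0,0,0]],
  ],
)

```text
time_s: 10.6
tool_pos: [0.524, 0.3233, 0.157]
eef_rot: [[-0.985, 0.124, -0.122], [0.174, 0.698, -0.695], [-0.001, -0.705, -0.709]]
ft_force: [0.2, 0.3, -0.5]
gripper_width: 0.006
```

Run:
```python
from h import *
c=bot.capture("top");save(c,"top4.png")
cv2.imwrite("pics/top4c.png",cv2.resize(c["frame"][120:320,0:250,::-1],None,fx=3,fy=3))
s=bot.read_state();print(s["q"],s["tool_pos"],s["ft_force"])
T=(s["tool_pos"]-[.5895,.088,.19])@np.array([[.986,.167,0],[-.167,.986,0],[0,0,1]]);print("stand rel pivot",T)
```

```text
[ 0.59952993  0.80947611  1.06195092 -0.55003303  1.83888671 -0.78680472] [0.52325914 0.3214641  0.15483985] [ 0.30451068 -0.52601693 -1.63671858]
stand rel pivot [-0.10430199  0.21913338 -0.03516015]
```

View pics/top4c.png

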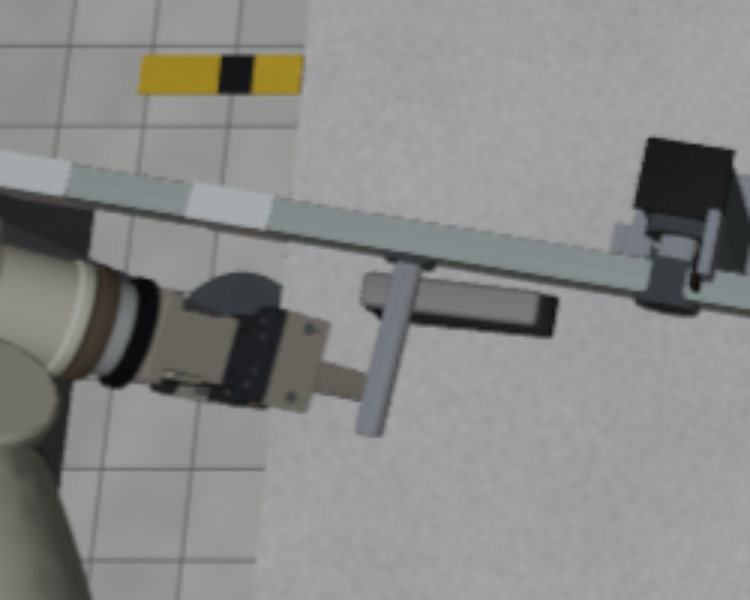

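The finger crosses beneath the handle at (370,385) in the crop. The body is clear of the bar and the stapler. Lifting slowly along the arc.

play_rows(
  moves=[
    [[0,-5,0,0,0,0],[0,-5,0,0,0,0],[0,-5,0,0,0,0],[0,-5,-2,0,0,0],[0,-5,-5,0,0,0]],
  ],
)

```text
time_s: 11.07
tool_pos: [0.5222, 0.312, 0.1795]
eef_rot: [[-0.985, 0.122, -0.121], [0.172, 0.699, -0.694], [-0.0, -0.704, -0.71]]
ft_force: [2.0, 1.0, -4.7]
gripper_width: 0.006
```

play_rows(
  moves=[
    [[0,-5,-5,0,0,0],[0,-5,-5,0,0,0],[0,-5,-5,0,0,0],[0,-5.5,-4.5,0,0,0],[0,-5.5,-4.5,0,0,0]],
  ],
)

```text
time_s: 11.48
tool_pos: [0.5217, 0.3104, 0.2156]
eef_rot: [[-0.985, 0.122, -0.122], [0.173, 0.698, -0.695], [0.0, -0.706, -0.708]]
ft_force: [0.4, 0.3, -2.6]
gripper_width: 0.005
```

play_rows(
  moves=[
    [[0,-6,-4,0,0,0],[0,-6,-4,0,0,0],[0,-6,-4,0,0,0],[0,-6,-3.5,0,0,0],[0,-6,-3.5,0,0,0]],
  ],
)

```text
time_s: 11.9
tool_pos: [0.5203, 0.3022, 0.2502]
eef_rot: [[-0.985, 0.123, -0.122], [0.173, 0.697, -0.696], [-0.0, -0.706, -0.708]]
ft_force: [0.3, 0.5, -2.0]
gripper_width: 0.009
```

```bash
cat > t.py <<'E'
from h import *
import sys
n=sys.argv[1]
c=bot.capture("side");save(c,n+".png")
s=bot.read_state();print(s["time_s"],s["q"],s["tool_pos"],s["ft_force"])
T=(s["tool_pos"]-[.5895,.088,.19])@np.array([[.986,.167,0],[-.167,.986,0],[0,0,1]]);print("TCP stand",T)
# handle centre touching finger back: TCP + 28 mm along n (+ s along d)
print("theta if touching", [round(float(np.arctan2(T[2]+.0198-.707*k,T[1]-.0198-.707*k)),2) for k in(0,.01,.02)], "radius",[round(float(np.hypot(T[2]+.0198-.707*k,T[1]-.0198-.707*k)),3) for k in(-.01,0,.01,.02)])
A=cloud(c);Q=(A-[.5895,.088,.19])@np.array([[.986,.167,0],[-.167,.986,0],[0,0,1]])
m=(abs(Q[...,0])<.012)&(np.hypot(Q[...,1],Q[...,2])>.2)&(Q[...,1]>-.05)&(Q[...,2]>-.03);p=Q[m]
if len(p)>20: print("bar angle med",np.median(np.arctan2(p[:,2],p[:,1])),len(p))
E
python3 t.py side5
```

```text
11.95 [ 0.58066976  0.67623033  1.0675217  -0.58294692  1.93219988 -0.87320219] [0.52073614 0.30209959 0.25203265] [ 0.79637749 -0.08476113  1.03047505]
TCP stand [-0.10355579  0.19961863  0.06203265]
theta if touching [0.43, 0.41, 0.39] radius [0.207, 0.198, 0.188, 0.179]
bar angle med 0.42421507211603743 2561
```

play_rows(
  moves=[
    [[0,-7,-2.5,0,0,0],[0,-7,-2.5,0,0,0],[0,-7,-2,0,0,0],[0,-7,-2,0,0,0],[0,-7,-1.5,0,0,0]],
  ],
)

```text
time_s: 12.37
tool_pos: [0.5173, 0.2853, 0.2827]
eef_rot: [[-0.985, 0.123, -0.121], [0.173, 0.698, -0.695], [-0.001, -0.706, -0.708]]
ft_force: [0.5, 3.9, -0.3]
gripper_width: 0.006
```

play_rows(
  moves=[
    [[0,-7,-1,0,0,0],[0,-7,-1,0,0,0],[0,-7,-1,0,0,0],[0,-7,-0.5,0,0,0],[0,-7,0,0,0,0]],
  ],
)

```text
time_s: 12.78
tool_pos: [0.5134, 0.2629, 0.3094]
eef_rot: [[-0.985, 0.123, -0.122], [0.173, 0.697, -0.696], [0.0, -0.706, -0.708]]
ft_force: [0.2, 1.4, -0.9]
gripper_width: 0.006
```

```bash
python3 t.py side6
```

```text
12.8333 [ 0.5394141   0.55152495  1.13141275 -0.61578711  1.96036895 -0.94649103] [0.5136156  0.26219281 0.31070218] [ 0.6342557  -0.43202398  0.72066211]
TCP stand [-0.10391222  0.15908142  0.12070218]
theta if touching [0.79, 0.79, 0.79] radius [0.208, 0.198, 0.188, 0.178]
bar angle med 0.7751885890716231 12632
```

play_rows(
  moves=[
    [[0,-7,0.5,0,0,0],[0,-7,0.5,0,0,0],[0,-7,1,0,0,0],[0,-7,1,0,0,0],[0,-7,1.5,0,0,0]],
  ],
)

```text
time_s: 13.25
tool_pos: [0.5086, 0.2353, 0.3309]
eef_rot: [[-0.985, 0.123, -0.122], [0.173, 0.697, -0.696], [-0.0, -0.706, -0.708]]
ft_force: [0.3, 1.6, 0.5]
gripper_width: 0.007
```

play_rows(
  moves=[
    [[0,-6,1.5,0,0,0],[0,-6,1.5,0,0,0],[0,-5,1.5,0,0,0],[0,-3,1,0,0,0],[0,-1,0,0,0,0]],
  ],
)

```text
time_s: 13.67
tool_pos: [0.5054, 0.2169, 0.3416]
eef_rot: [[-0.985, 0.123, -0.122], [0.173, 0.697, -0.696], [-0.0, -0.706, -0.708]]
ft_force: [0.1, -0.3, 1.7]
gripper_width: 0.006
```

```bash
python3 t.py side7
```

```text
13.7167 [ 0.48848611  0.44093906  1.2212244  -0.64190405  1.94756797 -1.00508358] [0.50538969 0.21705825 0.34156977] [-0.46813729 -0.38051344 -0.04238389]
TCP stand [-0.1044855   0.11320501  0.15156977]
theta if touching [1.07, 1.09, 1.1] radius [0.205, 0.195, 0.186, 0.176]
bar angle med 1.0756304819540208 11465
```

View pics/side7.png

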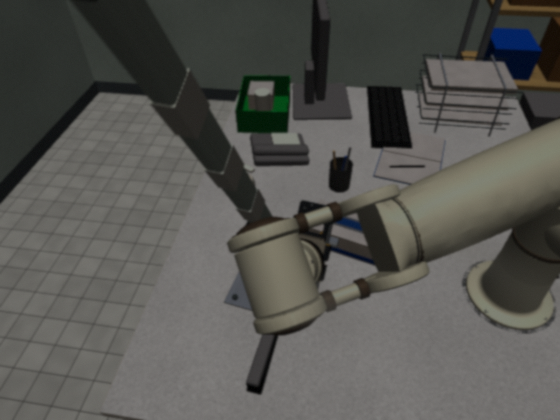

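The bar stands at about 1.08 rad, past its balance point. I'll withdraw the tool away from the handle and let the bar go on by itself.

play_rows(
  moves=[
    [[3,8,-8,0,0,0],[5,12,-12,0,0,0],[10,15,-15,0,0,0],[15,15,-15,0,0,0],[15,15,-15,0,0,0]],
  ],
)

```text
time_s: 14.13
tool_pos: [0.4734, 0.318, 0.3409]
eef_rot: [[-0.985, 0.122, -0.123], [0.173, 0.697, -0.696], [0.001, -0.706, -0.708]]
ft_force: [0.1, -0.9, -0.9]
gripper_width: 0.006
```

play_rows(
  moves=[
    [[30,0,-10,0,0,0],[30,0,-10,0,0,0],[30,0,-10,0,0,0],[0,0,0,0,0,0],[0,0,0,0,0,0]],
  ],
)

```text
time_s: 14.55
tool_pos: [0.3881, 0.3543, 0.363]
eef_rot: [[-0.986, 0.121, -0.119], [0.17, 0.698, -0.695], [-0.001, -0.706, -0.709]]
ft_force: [0.4, 0.0, -0.3]
gripper_width: 0.003
```

```bash
python3 t.py side8
```

```text
14.6 [ 0.75071173  0.47368565  1.13707963 -0.52858751  2.13416969 -0.79438784] [0.38888192 0.35353192 0.36243821] [ 1.31867622 -0.55937457 -1.23268691]
TCP stand [-0.24215326  0.22831126  0.17243821]
theta if touching [0.74, 0.74, 0.74] radius [0.294, 0.284, 0.274, 0.264]
bar angle med 1.3478709603811763 4943
```

play_rows(
  moves=[
    [[0,0,0,0,0,0],[0,0,0,0,0,0],[0,0,0,0,0,0],[0,0,0,0,0,0],[0,0,0,0,0,0]],
  ],
)

```text
time_s: 15.02
tool_pos: [0.3895, 0.3524, 0.3624]
eef_rot: [[-0.985, 0.123, -0.123], [0.174, 0.697, -0.696], [0.0, -0.706, -0.708]]
ft_force: [-0.2, -0.2, -0.2]
gripper_width: 0.007
```

play_rows(
  moves=[
    [[0,0,0,0,0,0],[0,0,0,0,0,0],[0,0,0,0,0,0],[0,0,0,0,0,0],[0,0,0,0,0,0]],
  ],
)

```text
time_s: 15.43
tool_pos: [0.389, 0.3527, 0.3627]
eef_rot: [[-0.985, 0.122, -0.122], [0.173, 0.697, -0.695], [-0.0, -0.706, -0.708]]
ft_force: [0.1, -0.6, -0.1]
gripper_width: 0.004
```

play_rows(
  moves=[
    [[0,0,0,0,0,0],[0,0,0,0,0,0],[0,0,0,0,0,0],[0,0,0,0,0,0],[0,0,0,0,0,0]],
  ],
)

```text
time_s: 15.85
tool_pos: [0.389, 0.3527, 0.3626]
eef_rot: [[-0.985, 0.122, -0.122], [0.173, 0.697, -0.695], [0.0, -0.706, -0.708]]
ft_force: [-0.1, 0.2, -0.7]
gripper_width: 0.007
```

play_rows(
  moves=[
    [[0,0,0,0,0,0],[0,0,0,0,0,0],[0,0,0,0,0,0],[0,0,0,0,0,0],[0,0,0,0,0,0]],
  ],
)

```text
time_s: 16.27
tool_pos: [0.3891, 0.3527, 0.3627]
eef_rot: [[-0.985, 0.122, -0.122], [0.173, 0.697, -0.695], [-0.0, -0.706, -0.708]]
ft_force: [-0.6, 0.1, -0.7]
gripper_width: 0.003
```

```bash
python3 t.py side9
```

```text
16.3167 [ 0.74918704  0.47270035  1.13798906 -0.52836684  2.13454121 -0.79423499] [0.38906784 0.35271657 0.3626646 ] [0.05992103 0.6267597  0.33496905]
TCP stand [-0.24183377  0.22753836  0.1726646 ]
theta if touching [0.75, 0.75, 0.74] radius [0.293, 0.283, 0.273, 0.263]
bar angle med 1.4807532413710613 3983
```

play_rows(
  moves=[
    [[0,0,0,0,0,0],[0,0,0,0,0,0],[0,0,0,0,0,0],[0,0,0,0,0,0],[0,0,0,0,0,0]],
  ],
)

```text
time_s: 16.73
tool_pos: [0.3891, 0.3527, 0.3626]
eef_rot: [[-0.985, 0.122, -0.122], [0.173, 0.697, -0.695], [-0.0, -0.706, -0.708]]
ft_force: [-0.1, 0.0, 0.5]
gripper_width: 0.004
```

play_rows(
  moves=[
    [[0,0,0,0,0,0],[0,0,0,0,0,0],[0,0,0,0,0,0],[0,0,0,0,0,0],[0,0,0,0,0,0]],
  ],
)

```text
time_s: 17.15
tool_pos: [0.389, 0.3527, 0.3627]
eef_rot: [[-0.985, 0.122, -0.122], [0.173, 0.697, -0.695], [0.0, -0.706, -0.708]]
ft_force: [-1.0, 0.5, 0.6]
gripper_width: 0.008
```

```bash
python3 t.py side10
python3 - <<'E'
from h import *
c=bot.capture("top");save(c,"top10.png")
a=cv2.imread("pics/side10.png");b=cv2.imread("pics/top10.png");cv2.imwrite("pics/both.png",cv2.resize(np.vstack([a,b]),None,fx=.7,fy=.7))
A=cloud(c);x,y,z=A[...,0],A[...,1],A[...,2]
for l,m in(("carton",(z>.066)&(z<.083)&(x>.25)&(x<.62)&(y>-.3)&(y<.05)),("stapler",(z>.03)&(z<.065)&(x>.5)&(x<.7)&(y>.2)&(y<.4)),("bottle",(z>.03)&(z<.19)&(x>.65)&(x<.85)&(y>-.3)&(y<-.1)),("cup",(z>.03)&(z<.16)&(x>.4)&(x<.55)&(y>-.5)&(y<-.25))):
    print(l,cv2.minAreaRect((A[m][:,:2]*1000).astype(np.float32)))
E
```

```text
17.2 [ 0.74917741  0.47270851  1.13798778 -0.52833749  2.13451824 -0.79423737] [0.38907283 0.35272047 0.36265367] [-0.38031026  0.52321064 -0.02607198]
TCP stand [-0.24182951  0.22754305  0.17265367]
theta if touching [0.75, 0.75, 0.74] radius [0.293, 0.283, 0.273, 0.263]
bar angle med 1.4808463526336086 3990
carton ((450.6124267578125, -58.48023986816406), (268.0534973144531, 252.73727416992188), 73.79498291015625)
stapler ((608.1111450195312, 287.2656555175781), (144.39138793945312, 31.610496520996094), 84.8930435180664)
bottle ((751.7072143554688, -223.8335723876953), (60.85365676879883, 63.08597946166992), 32.80123519897461)
cup ((467.6512451171875, -371.39776611328125), (73.5453872680664, 75.24213409423828), 1.0335477590560913)
```

View pics/both.png

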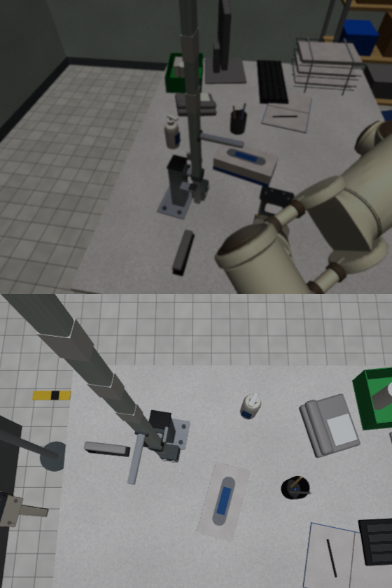

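```bash
python3 -c "
from plant import bot
print(bot.sign_off())"
```

```text
the job is handed in; nothing more can be done
None
```

The barrier bar is standing upright by itself and the passage is open. I handed the job in at about 17 s of the 58 s allowed.

**Carton:** I slid it about 150 mm to the right along the desk with the open fingers. Its near face ended about 50 mm outside the weight's swing zone. Pushing forces stayed under about 10 N.

**Barrier:** I lifted the bar by its handle with the closed fingers from below, at under 0.1 m/s, to about 1.08 rad. I then drew back, and the bar went on to its upper stop by itself.

**Last checks:**
- **Bar:** it was steady at a measured 1.48 rad in two readings 0.9 s apart. That is slightly below the nominal 1.52 rad. I put the gap down to measuring the bar's near face rather than its centre line.
- **Other objects:** the stapler, pump bottle and pen cup were within about 2 mm of where they started.
- **Robot:** the gripper was well clear and touching nothing.
- **Carton position:** the final depth fit on the carton gave no usable result because other points got into it. The before and after pictures show the carton where I left it, with the lowered weight not touching it.

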